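# Find the full tea tin by weight and hold it up

### The arm

A 6-joint arm with a two-finger parallel gripper is mounted at the origin on a cart in front of the work surface, level with it; the furniture and walls round the work are solid. World frame = base frame: x ahead of the robot, y to its left, z up, the work surface at z = 0. Lengths are in m, angles in rad, forces in N, time in s.
With the tool pointing down it reaches from about 0.25 to 0.725 m from the base axis. Payload 4 kg.
Tool frame: the origin (TCP) lies midway between the tips of the shut fingers; the grasp point (between the pads) lies 19 mm behind it; z points along the fingers, y is the line along which they close (so a half turn about z gives the same grasp; the last joint's range is limited). The gripper opens to 85 mm and grips with 20 to 120 N. Pads are 22 mm wide; open, the fingers measure 114 mm over their backs; the gripper's body (76 mm by 85 mm) begins 54 mm behind the grasp point. The pads swing forward as they close: fully open they stand 13 mm farther back than shut.
Start: joints at [-1.249, 0.241, 0.005, 1.335, 0, 1.571], TCP at [0.158, -0.474, 0.231] pointing down, gripper open.
Joint ranges: [-2.72, 2.72], [-1.05, 1.87], [-1.09, 1.28], [-1.99, 2.15], [-1.42, 1.44], [-3.14, 3.14]. Speed limits (rad/s): [2.79, 2.79, 3.14, 3.14, 3.14, 3.14].

### API

Orientations are given as a unit quaternion [x, y, z, w].
In Python, from workcell import get_obs, camera, job_done, silhouettes gives the robot as it stands. The module is installed in compiled form; this text tells all that it offers.
- The arm moves only by the tool drive_tool, never from a script. Its argument "increments" is a list of rows, each a list of 3 entries, a list of its own where there are three numbers: the shift along the world's x, y, z in mm, then the turn, a rotation vector about the world's x, y, z in degrees, then the opening, from 0 (shut) to 1 (fully open). A call has 1 to 8 rows; each row shifts and turns the commanded pose from where the row before left it; what a row does not reach is not made up. A row lasts 1/12 s, in which the tool goes at most 41.7 mm and 7.16 degrees, less where a joint would pass 70% of its speed; a pose out of reach is approached as far as the arm can. A call is refused whole if a number of a shift passes 41.7 or a number of a turn 7.16, either way. A call with a gripper value outside its range is refused whole. The fingers move at their own pace and stop on an object; the grip force is fixed at half the most. Time passes only in rows, so rows that do not move let the fingers close. It gives the time, the measured TCP pose, the force, the opening and the grip force at its end, in the units of the state.
- get_obs(): the state, without advancing time (a new reading comes with each control period).
- camera(name): name is "scene" or "top" or "wrist"; returns a dict with "image" (384x512x3 uint8, red, green, blue), "K" (3x3 intrinsics, pixels), "view" (4x4, takes a point from world to camera coordinates). Camera axes: x right, y down, z forward; pixel columns grow to the right and rows downward; lengths in m; the calibration is good to about 2 mm. A picture is of the moment at which its call begins. There is no depth.
- job_done(): hands the job in; it is judged then, once.
Trained networks look in a picture, given as the dict that the camera call returned (one of the last four; its "shot" number tells which), for a name from the list of things; names that differ only in an ending like _2 or _b are one class to them, and where a whole thing is asked for, a point or a joint stands for the part that bears it (a point fixed in the world has none). Each returns a list of dicts, best first, with "conf" (0 to 1); they miss things now and then, are a little off and sometimes report something else, mostly with a low value. They report only what shows in the picture. A call takes as long as a camera call. They do not tell look-alikes from the thing itself.
- silhouettes(query, picture): "region" (384x512 bool, what is visible of it) and "bbox" ([left, top, right, bottom] in pixels, round what is visible of it).
The state is a dict: "clock": time; "joint_pos": joint angles; "joint_vel": joint speeds; "tau": joint torques, N m; "eef_pos": TCP position; "tool_rot": TCP orientation; "ft_force": force on the tool from outside, world axes, zero at the start; "ft_torque": the same for the moment, N m; "grip_width": finger opening in m; "grasp_force": force on a finger pad.
Only numpy, scipy, OpenCV 4.12 (cv2) and the standard library are available. Lean on these libraries where they do the work, as an engineer would, in place of code of your own. Each camera call takes 0.05 s, during which the arm holds its last target. There are 200 camera calls.

### The job

One of the three closed tea tins is still full and the other two are nearly used up; they look the same, so lift them to feel which is heaviest. Slide the two lighter tins down into bays of the wooden tin stand, any bays, right to the bottom, and finish holding the heaviest one upright in the gripper, still, at least 20 cm above the worktop and touching nothing else: the program ends while holding it. Do not knock a tin over, and leave the mug and teaspoon where they are.

Things in the scene. Friction and masses are not known exactly. Their poses are not given: they have to be found in the camera images.
- tin_a: one of three look-alike closed tea tins: square, 58 x 58 x 105 mm high, flat sides, teal with cream labels, flush fixed brass lid. Origin: centre of underside; z up, x, y square to its sides. The full tin weighs 410 to 490 g, the other two 140 to 230 g each; which is full changes every time and cannot be seen. 25 N of grip across two of its sides holds it.
- tin_b: one of three look-alike closed tea tins: square, 58 x 58 x 105 mm high, flat sides, teal with cream labels, flush fixed brass lid. Origin: centre of underside; z up, x, y square to its sides. The full tin weighs 410 to 490 g, the other two 140 to 230 g each; which is full changes every time and cannot be seen. 25 N of grip across two of its sides holds it.
- tin_c: one of three look-alike closed tea tins: square, 58 x 58 x 105 mm high, flat sides, teal with cream labels, flush fixed brass lid. Origin: centre of underside; z up, x, y square to its sides. The full tin weighs 410 to 490 g, the other two 140 to 230 g each; which is full changes every time and cannot be seen. 25 N of grip across two of its sides holds it.
- stand: pale wooden stand, fixed: 78 mm deep (x), 232 mm long (y), top at 40 mm, low brass handle at each end (14 mm out). Three square bays in a row, 61 x 61 mm, 74 mm apart along y, 30 mm deep, flat floor 10 mm above the worktop, 3 mm chamfered mouth; a tin goes in square to the stand, any quarter turn. Origin: centre of underside; its x points forward and to the right (yaw -1.0 to -0.6 rad).
- bay_left (a point): centre of the floor of the stand's left bay (+y end), 30 mm below the mouth; axes as the stand
- bay_middle (a point): centre of the floor of the stand's middle bay, 30 mm below the mouth; axes as the stand
- bay_right (a point): centre of the floor of the stand's right bay (-y end), 30 mm below the mouth; axes as the stand
- mug: small striped mug, 63 x 87 x 52 mm, behind the tins, stays where it is; origin under its centre
- teaspoon: steel teaspoon, 139 x 30 x 10 mm, lying at the left, stays where it is; origin under its centre
Mind the look-alikes: they are no part of the job. Leave any orange or pink look-alike of the tin_c alone. Leave any pink look-alike of the tin_b alone.

How it is judged:
By the outcome, as a careful person would: the job done as asked, in the order asked, and still so for the second after the job is handed in, while the arm keeps its last pose, push and grip.
It also fails if it takes over 72 s, if anything falls off the work surface, if the arm or the gripper's body presses on something with over 40 N, if the wrist force passes 120 N, or if a joint passes its speed limit or range.

## Working session

There is one attempt and no reset: what is moved stays moved. The work goes in short steps, Python scripts to look and compute and a tool call to move; the robot and the scene stay as the last step left them, time stands still between calls to the robot, and variables do not carry over. Pictures are saved under pics/ and viewed, at most 10 in all, crops included, and the job is handed in when it is done.

Besides the shell and the picture viewer there is one more tool, called after ">>>" in YAML: its name, and indented under it one key for each argument. drive_tool: Moves the arm, as the interface text tells. Its arguments: {"type":"object","properties":{"increments":{"type":"array"}},"required":["increments"]}

```bash
mkdir -p pics; cat > h.py <<'E'
import numpy as np, cv2
from workcell import get_obs, camera, job_done, silhouettes
def save(p,n): cv2.imwrite('pics/'+n,cv2.cvtColor(p['image'],cv2.COLOR_RGB2BGR))
def ray(p,uv):
    V=np.array(p['view']);R=V[:3,:3];o=-R.T@V[:3,3]
    d=R.T@np.linalg.inv(p['K'])@np.array([uv[0],uv[1],1.]);return o,d/np.linalg.norm(d)
def onz(p,uv,z):
    o,d=ray(p,uv);return o+d*(z-o[2])/d[2]
def tri(l):
    A=np.zeros((3,3));b=np.zeros(3)
    for p,uv in l:
        o,d=ray(p,uv);M=np.eye(3)-np.outer(d,d);A+=M;b+=M@o
    return np.linalg.solve(A,b)
def proj(p,X):
    V=np.array(p['view']);c=V[:3,:3]@np.array(X)+V[:3,3];q=np.array(p['K'])@c;return q[:2]/q[2]
E
python3 - <<'E'
from h import *
im=[]
for n in ('top','scene'):
    p=camera(n);im.append(p['image'])
    for q in ('tin_a','stand','mug','teaspoon'):
        for r in silhouettes(q,p): print(n,q,round(r['conf'],2),r['bbox'],[round(float(x),1) for x in np.argwhere(r['region']).mean(0)[::-1]])
    V=np.array(p['view']);print((-V[:3,:3].T@V[:3,3]).round(3))
x=cv2.vconcat([cv2.resize(i,(800,600)) for i in im])
for i,n in zip(im,('top','scene')):cv2.imwrite(f'pics/{n}0.png',cv2.cvtColor(cv2.resize(i,(800,600),interpolation=cv2.INTER_CUBIC),cv2.COLOR_RGB2BGR))
print({k:np.round(v,3).tolist() for k,v in get_obs().items()})
E
```

```text
top tin_a 0.83 [337.4, 206.4, 366.5, 234.5] [353.1, 217.9]
top tin_a 0.79 [329.3, 248.3, 364.1, 283.2] [345.1, 266.7]
top tin_a 0.73 [135.5, 247.9, 168.9, 276.8] [153.1, 262.2]
top tin_a 0.69 [235.0, 230.8, 265.5, 268.1] [249.3, 246.4]
top tin_a 0.58 [290.2, 233.0, 320.4, 259.6] [302.7, 245.7]
top tin_a 0.57 [231.2, 143.5, 257.3, 179.4] [243.5, 162.1]
top stand 0.56 [271.1, 125.3, 308.7, 217.5] [290.5, 170.4]
top mug 0.86 [197.5, 145.9, 229.7, 170.9] [212.1, 158.2]
top teaspoon 0.73 [275.0, 122.6, 306.8, 216.0] [290.2, 170.8]
top teaspoon 0.53 [195.0, 146.9, 230.0, 172.8] [212.7, 157.4]
top teaspoon 0.5 [163.3, 192.9, 196.1, 231.0] [178.1, 210.7]
[ 0.282 -0.112  1.21 ]
scene tin_a 0.91 [162.2, 252.1, 189.2, 291.5] [176.5, 270.1]
scene tin_a 0.9 [217.7, 145.0, 243.9, 183.8] [231.9, 163.9]
scene tin_a 0.59 [248.3, 209.1, 272.6, 248.6] [259.1, 227.8]
scene stand 0.95 [251.7, 124.9, 294.3, 196.5] [271.1, 157.7]
scene mug 0.77 [190.4, 161.7, 217.5, 182.5] [202.1, 170.6]
scene teaspoon 0.71 [162.8, 216.3, 207.0, 238.7] [181.4, 224.8]
[-0.135  0.124  1.257]
{'clock': 0.5, 'joint_pos': [-1.249, 0.241, 0.005, 1.335, -0.0, 1.571], 'joint_vel': [-0.0, 0.0, 0.0, -0.001, 0.001, 0.0], 'tau': [-0.0, -37.186, 25.246, 0.003, -0.0, -0.0], 'eef_pos': [0.158, -0.474, 0.231], 'tool_rot': [0.987, 0.16, -0.0, -0.0], 'ft_force': [-0.643, 0.428, -0.121], 'ft_torque': [0.032, 0.004, 0.06], 'grasp_force': 0.0, 'grip_width': 0.085}
```

View pics/top0.png

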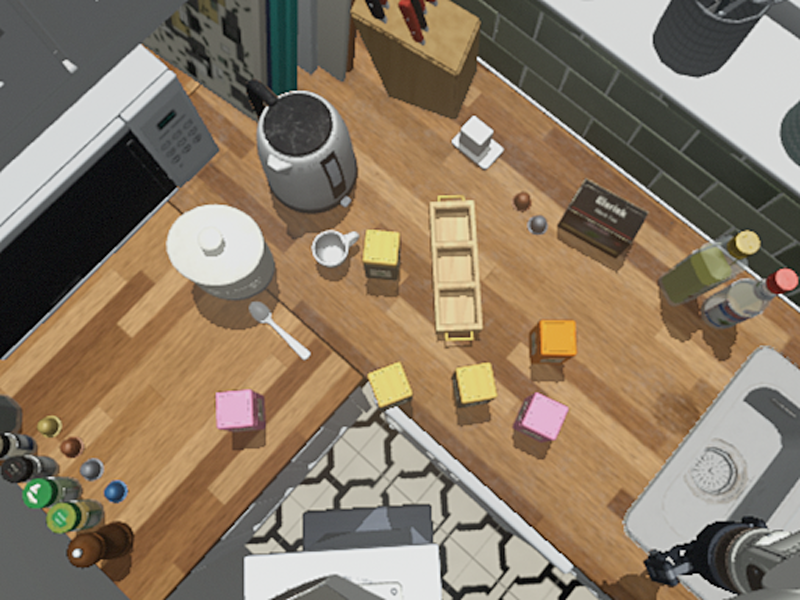

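View pics/scene0.png

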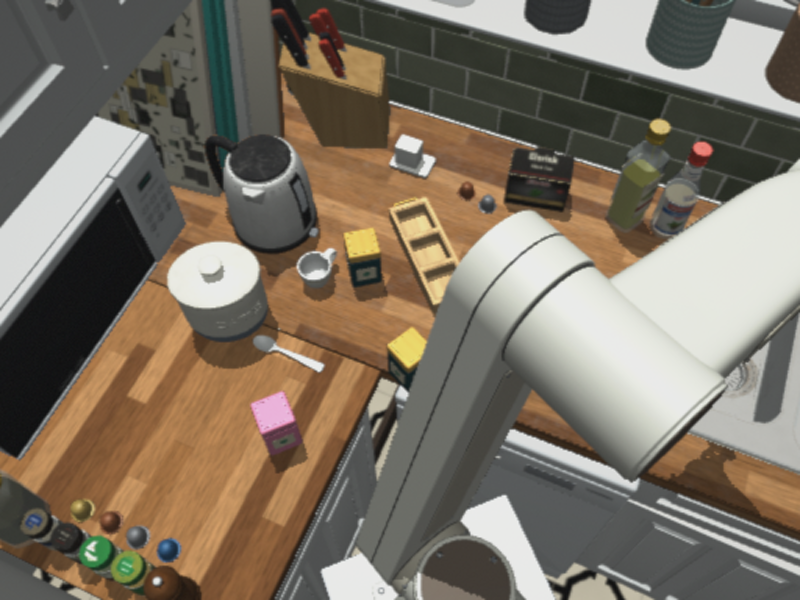

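The three teal and brass tins are at about (382,250), (390,385) and (475,384) in the 800 px top view. The orange one (555,340) and the pink ones (543,417) and (238,410) are look-alikes, so I leave those alone. Stand is at about (455,267). Next I measure the lids and check with one crop.

```bash
python3 - <<'E'
from h import *
pt=camera('top');ps=camera('scene')
def lids(p,pts):
    hsv=cv2.cvtColor(p['image'],cv2.COLOR_RGB2HSV)
    m=cv2.inRange(hsv,(22,130,110),(34,255,255))
    n,l,s,c=cv2.connectedComponentsWithStats(m)
    out=[]
    for i in range(1,n):
        if s[i,4]>80: out.append((s[i],c[i],(l==i)))
    return out
for nm,p in(('top',pt),('scene',ps)):
    for s,c,m in lids(p,None):
        cn=cv2.findContours(m.astype('uint8'),0,2)[0][0].reshape(-1,2)
        w=np.array([onz(p,u,0.105)[:2] for u in cn.astype(float)])
        r=cv2.minAreaRect((w*1000).astype('float32'))
        print(nm,s,c.round(1),'rect',np.round(r[0],1),np.round(r[1],1),round(r[2],1))
L=lids(pt,None);S=lids(ps,None)
for s,c,m in L:
    for s2,c2,m2 in S:
        X=tri([(pt,c),(ps,c2)]);e=max(np.linalg.norm(proj(pt,X)-c),np.linalg.norm(proj(ps,X)-c2))
        if e<2.5: print('tri',X.round(4),e.round(2))
for p,nm in((pt,'top'),(ps,'scene')):
  for r in silhouettes('stand',p):
    m=r['region'].astype('uint8'); cn=np.vstack(cv2.findContours(m,0,2)[0]).reshape(-1,2)
    w=np.array([onz(p,u,0.04)[:2] for u in cn.astype(float)])
    q=cv2.minAreaRect((w*1000).astype('float32'));print(nm,'stand',r['conf'],np.round(q[0],1),np.round(q[1],1),q[2])
for nm,u in(('mug',(332,247)),('spoonend',(308,355)),('orange',(555,338)),('pink',(543,417))):
    print(nm,onz(pt,np.array(u)*.64,0.1 if nm in('orange','pink') else .03).round(3))
c=pt['image'][115:295,215:375];cv2.imwrite('pics/crop.png',cv2.cvtColor(cv2.resize(c,None,fx=3.3,fy=3.3,interpolation=cv2.INTER_CUBIC),cv2.COLOR_RGB2BGR))
E
```

```text
scene [221 146  22  18 283] [231.  154.7] rect [632.  -91.3] [52.8 52.3] 80.6
scene [249 210  24  25 337] [261.2 221.5] rect [405.1 -93.2] [53.6 52.3] 19.3
top stand 0.86 [ 613.1 -217. ] [ 81.3 263.6] 88.9110107421875
scene stand 0.73 [ 608.7 -212.2] [ 87.9 255.8] 89.05200958251953
mug [ 0.661 -0.006  0.03 ]
spoonend [0.471 0.042 0.03 ]
orange [ 0.464 -0.365  0.1  ]
pink [ 0.34  -0.332  0.1  ]
```

View pics/crop.png

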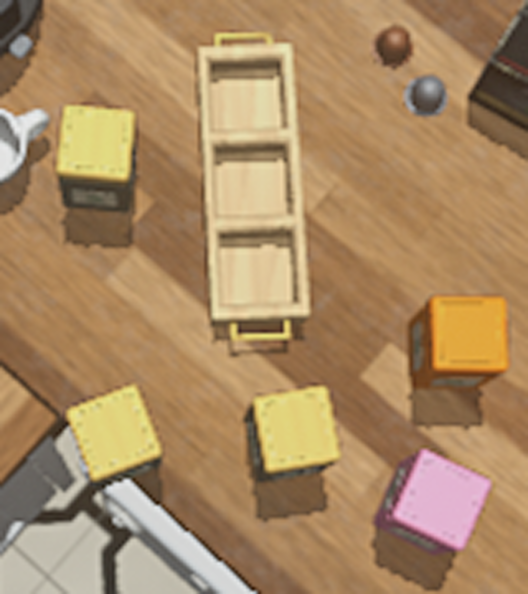

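```bash
python3 - <<'E'
from h import *
p=camera('top')
print('tcp px800',proj(p,get_obs()['eef_pos'])/.64, 'base',proj(p,[0,0,0])/.64)
# crop px -> 512 px
f=lambda x,y:np.array([215+(x+.5)/3.3-.5,115+(y+.5)/3.3-.5])
def q(n,pts,z): 
    w=np.array([onz(p,f(*u),z)[:2] for u in pts]);e=np.diff(np.vstack([w,w[:1]]),axis=0)
    print(n,'c',w.mean(0).round(4),'edge len',np.linalg.norm(e,axis=1).round(4),'ang',np.degrees(np.arctan2(e[:,1],e[:,0])).round(1))
q('stand',[(199,48),(292,43),(309,317),(213,323)],.04)
q('tinFar',[(65,105),(136,110),(131,183),(58,175)],.105)
q('tinEdge',[(68,408),(138,385),(160,455),(96,480)],.105)
q('tinMid',[(254,398),(327,387),(340,462),(262,475)],.105)
q('orange',[(430,297),(505,297),(508,372),(432,378)],.105)
q('pink',[(424,450),(491,490),(459,550),(388,520)],.105)
print(camera('wrist')['view'].round(3))
hsv=cv2.cvtColor(p['image'],cv2.COLOR_RGB2HSV)
for u in((97,145),(112,430),(295,430)): a=f(*u).astype(int); print(hsv[a[1],a[0]])
m=cv2.inRange(hsv,(23,90,150),(32,255,255))
n,l,s,c=cv2.connectedComponentsWithStats(m)
for i in range(1,n):
    if s[i,4]>200:
        cn=cv2.findContours((l==i).astype('uint8'),0,2)[0][0].reshape(-1,2)
        w=np.array([onz(p,u,0.105)[:2] for u in cn.astype(float)])
        r=cv2.minAreaRect((w*1000).astype('float32'));print(s[i],c[i].round(1),np.round(r[0],1),np.round(r[1],1),round(r[2],1))
E
```

```text
tcp px800 [682.13865583 542.1706746 ] base [345.26367203 648.57909766]
stand c [ 0.6135 -0.2191] edge len [0.0783 0.2344 0.0775 0.2349] ang [-90.1 178.7  90.3  -1.1]
tinFar c [ 0.632 -0.094] edge len [0.056  0.0596 0.0571 0.0574] ang [-97.6 173.   80.1  -8.1]
tinEdge c [ 0.406  -0.0958] edge len [0.0553 0.055  0.051  0.0577] ang [ -75.1 -166.   107.9   18.4]
tinMid c [ 0.3992 -0.2304] edge len [0.0557 0.0568 0.059  0.0577] ang [ -84.8 -175.1   96.     1.6]
orange c [ 0.4629 -0.3672] edge len [0.0572 0.0577 0.0577 0.0623] ang [-93.4 175.8  91.2  -4.4]
pink c [ 0.3397 -0.3329] edge len [0.0567 0.0507 0.0558 0.0589] ang [-124.8  146.1   63.7  -32.5]
[[ 0.316 -0.949  0.    -0.5  ]
 [-0.909 -0.302  0.287 -0.037]
 [-0.273 -0.091 -0.958  0.378]
 [ 0.     0.     0.     1.   ]]
[ 26 113 226]
[ 25 117 226]
[ 25 118 226]
[232 147  23  22 428] [243.6 157.6] [633.4 -92.4] [54.6 54.7] 80.9
[236 232  27  28 481] [249.1 245.4] [406.7 -94.4] [54.5 54.2] 18.3
[292 232  26  25 475] [304.6 244.3] [ 401.1 -230.9] [54.6 53.7] 6.4
```

Crop confirms three brass lids over teal bodies: far (97,145), edge (112,430) and mid (295,430). Orange and pink are lid-coloured look-alikes, so I leave them. The stand's bays run almost along world x. Both views agree on that, with the centre near (0.613,-0.219), so I trust it over the stated yaw range.

>>> drive_tool:
  increments:
    - [[27,27,0],[0,0,-1.6],1]
    - [[27,27,0],[0,0,-1.6],1]
    - [[27,27,0],[0,0,-1.6],1]
    - [[27,27,0],[0,0,-1.6],1]
    - [[27,27,0],[0,0,-1.6],1]
    - [[27,27,0],[0,0,-1.6],1]
    - [[27,27,0],[0,0,-1.6],1]
    - [[27,27,0],[0,0,-1.6],1]

```text
clock: 1.47
eef_pos: [0.3752, -0.2569, 0.2316]
tool_rot: [0.999, 0.048, 0.0, 0.0]
ft_force: [0.2, -1.8, 0.8]
grip_width: 0.0853
grasp_force: 0.0
```

```bash
cat > lid.py <<'E'
from h import *
def lidrects(p,zs=(.105,)):
    hsv=cv2.cvtColor(p['image'],cv2.COLOR_RGB2HSV)
    m=cv2.inRange(hsv,(22,85,130),(33,255,255))
    n,l,s,c=cv2.connectedComponentsWithStats(m)
    for i in range(1,n):
        if s[i,4]>250:
            cn=cv2.findContours((l==i).astype('uint8'),0,2)[0][0].reshape(-1,2)
            for z in zs:
                w=np.array([onz(p,u,z)[:2] for u in cn.astype(float)])
                r=cv2.minAreaRect((w*1000).astype('float32'));print('lid',s[i],np.round(r[0],1),np.round(r[1],1),round(r[2],1))
def st():
    o=get_obs();q=o['tool_rot'];R=__import__('scipy.spatial.transform',fromlist=['x']).Rotation.from_quat(q).as_matrix()
    print('t',round(o['clock'],2),'tcp',np.round(np.array(o['eef_pos'])*1000,1),'close',np.degrees(np.arctan2(R[1,1],R[0,1])).round(1),'down',R[:,2].round(3),'F',np.round(o['ft_force'],2),'w',round(o['grip_width'],4),'gf',round(o['grasp_force'],1),'j',np.degrees(o['joint_pos']).round(0))
E
python3 - <<'E'
from lid import *
st();p=camera('wrist');save(p,'w1.png');lidrects(p)
ps=camera('scene')
for r in silhouettes('stand',p): 
    cn=np.vstack(cv2.findContours(r['region'].astype('uint8'),0,2)[0]).reshape(-1,2)
    w=np.array([onz(p,u,0.04)[:2] for u in cn.astype(float)]);q=cv2.minAreaRect((w*1000).astype('float32'));print('stand',r['conf'],r['bbox'],q)
print('scene');lidrects(ps)
E
```

```text
t 1.47 tcp [ 375.2 -256.9  231.6] close -84.5 down [ 0.001 -0.    -1.   ] F [ 0.2  -1.81  0.83] w 0.0853 gf 0.0 j [-34.   9.  -6.  75.  -0. 140.]
lid [  23   85   85   77 4236] [411.3 -93.2] [54.5 54.4] 17.5
lid [ 198  112   69   68 4364] [ 405.3 -229.5] [56.  55.9] 5.5
stand 0.66 [194.1, 0.0, 277.3, 61.1] ((504.06683349609375, -219.55245971679688), (51.21131896972656, 79.79302215576172), 5.517185688018799)
scene
lid [221 146  22  18 289] [632.  -91.3] [52.8 52.3] 80.6
```

View pics/w1.png

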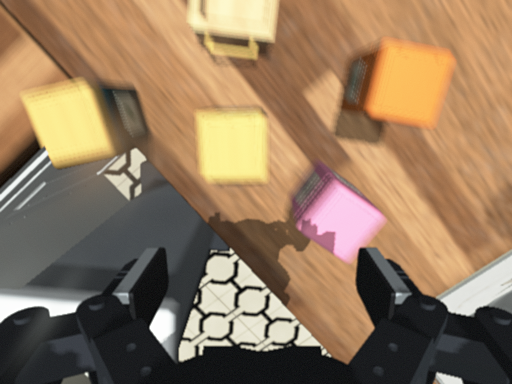

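The wrist view shows the mid tin lid at (232,146), the edge tin at (68,122), and the stand's near end at (233,20). The arm was still moving, so the image is blurred. I'll settle and measure again.

>>> drive_tool:
  increments:
    - [[14,13,0],[0,0,0],1]
    - [[13,13,0],[0,0,0],1]
    - [[0,0,0],[0,0,0],1]
    - [[0,0,0],[0,0,0],1]

```text
clock: 1.95
eef_pos: [0.4007, -0.2329, 0.2312]
tool_rot: [0.999, 0.049, -0.0, 0.0]
ft_force: [-1.2, -0.4, 0.8]
grip_width: 0.0854
grasp_force: 0.0
```

```bash
python3 - <<'E'
from lid import *
st();p=camera('wrist');save(p,'w2.png');lidrects(p);t=camera('top');lidrects(t)
def cent(p,lo=250):
    m=cv2.inRange(cv2.cvtColor(p['image'],cv2.COLOR_RGB2HSV),(22,85,130),(33,255,255));n,l,s,c=cv2.connectedComponentsWithStats(m)
    return [c[i] for i in range(1,n) if s[i,4]>lo]
for a in cent(p):
    for b in cent(t):
        X=tri([(p,a),(t,b)]);e=np.linalg.norm(proj(p,X)-a)
        if e<12: print('tri',X.round(4),e.round(1))
E
```

```text
t 1.95 tcp [ 400.7 -232.9  231.2] close -84.4 down [-0.001 -0.    -1.   ] F [-1.18 -0.45  0.75] w 0.0854 gf 0.0 j [-30.  10.  -5.  75.  -0. 144.]
lid [  62  125   80   73 3911] [406.7 -96.8] [53.8 53.5] 18.0
lid [ 229  152   65   62 3800] [ 401.1 -232.8] [54.6 54.2] 6.8
lid [232 147  24  22 437] [633.6 -92. ] [55.4 54.9] 80.7
lid [236 232  28  28 496] [406.9 -94.2] [55.9 54.5] 18.3
tri [ 0.4067 -0.0943  0.1003] 0.1
```

View pics/w2.png

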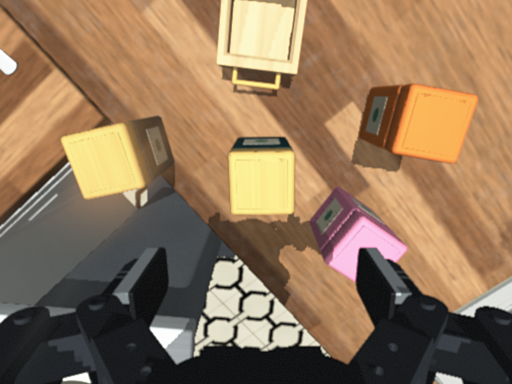

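Still view: mid lid (262,181), edge lid (103,161), stand near bay (262,30). Triangulated lid height is about 0.10 m, which matches 105 mm. Going down on the mid tin.

>>> drive_tool:
  increments:
    - [[0,0,-35],[0,0,0.8],1]
    - [[0,0,-35],[0,0,0],1]
    - [[0,0,-35],[0,0,0],1]
    - [[0,0,-35],[0,0,0],1]
    - [[0,1,-25],[0,0,0],1]
    - [[0,0,-8],[0,0,0],1]
    - [[0,0,0],[0,0,0],0]
    - [[0,0,0],[0,0,0],0]

```text
clock: 2.72
eef_pos: [0.4012, -0.2322, 0.059]
tool_rot: [0.998, 0.056, 0.0, 0.0]
ft_force: [-0.4, -0.0, 0.5]
grip_width: 0.0639
grasp_force: 0.0
```

>>> drive_tool:
  increments:
    - [[0,0,0],[0,0,0],0]
    - [[0,0,0],[0,0,0],0]
    - [[0,0,0],[0,0,0],0]

```text
clock: 2.97
eef_pos: [0.4024, -0.2324, 0.06]
tool_rot: [0.998, 0.056, 0.001, 0.001]
ft_force: [0.1, -0.8, 2.2]
grip_width: 0.0573
grasp_force: 65.8
```

Held. I lift it and weigh it.

>>> drive_tool:
  increments:
    - [[0,0,10],[0,0,0],0]
    - [[0,0,25],[0,0,0],0]
    - [[0,0,25],[0,0,0],0]
    - [[0,0,20],[0,0,0],0]
    - [[0,0,0],[0,0,0],0]
    - [[0,0,0],[0,0,0],0]
    - [[0,0,0],[0,0,0],0]
    - [[0,0,0],[0,0,0],0]

```text
clock: 3.63
eef_pos: [0.3998, -0.2305, 0.1366]
tool_rot: [0.998, 0.056, -0.002, -0.001]
ft_force: [0.4, 1.1, -6.1]
grip_width: 0.0574
grasp_force: 66.2
```

>>> drive_tool:
  increments:
    - [[0,0,0],[0,0,0],0]
    - [[0,0,0],[0,0,0],0]

```text
clock: 3.8
eef_pos: [0.4003, -0.2309, 0.137]
tool_rot: [0.998, 0.056, -0.001, -0.001]
ft_force: [1.1, 0.4, -4.7]
grip_width: 0.0577
grasp_force: 66.2
```

>>> drive_tool:
  increments:
    - [[0,0,0],[0,0,0],0]

```text
clock: 3.88
eef_pos: [0.4007, -0.2311, 0.1375]
tool_rot: [0.998, 0.056, -0.001, -0.0]
ft_force: [0.6, -0.3, -4.3]
grip_width: 0.0571
grasp_force: 66.2
```

```bash
python3 - <<'E'
from lid import *
st()
for _ in range(5):
    camera('wrist');print(get_obs()['ft_force'][2].round(2) if hasattr(get_obs()['ft_force'],'round') else get_obs()['ft_force'][2],get_obs()['tau'][1:3])
E
```

```text
t 3.88 tcp [ 400.7 -231.1  137.5] close -83.6 down [-0.001  0.001 -1.   ] F [ 0.63 -0.33 -4.33] w 0.0571 gf 66.2 j [-30.  13. -15.  62.   0. 144.]
-4.82 [-36.63334608  24.46323574]
-3.86 [-36.61806464  24.4799155 ]
-3.27 [-36.61289692  24.49929357]
-3.89 [-36.61477089  24.51830864]
-4.68 [-36.62069321  24.53527808]
```

Reads about 4.2 N, which fits the full tin. I set it back where it was and weigh the others to confirm. First down and release.

>>> drive_tool:
  increments:
    - [[0,0,-30],[0,0,0],0]
    - [[0,0,-30],[0,0,0],0]
    - [[0,0,-12],[0,0,0],0]
    - [[0,0,-5],[0,0,0],0]
    - [[0,0,-2],[0,0,0],0]
    - [[0,0,0],[0,0,0],0]
    - [[0,0,0],[0,0,0],1]
    - [[0,0,0],[0,0,0],1]

```text
clock: 4.8
eef_pos: [0.4027, -0.2322, 0.0606]
tool_rot: [0.998, 0.056, 0.002, 0.001]
ft_force: [0.7, 0.4, -0.1]
grip_width: 0.0792
grasp_force: 0.0
```

>>> drive_tool:
  increments:
    - [[0,0,0],[0,0,0],1]
    - [[0,0,0],[0,0,0],1]
    - [[0,0,20],[0,0,0],1]
    - [[0,0,40],[0,0,0],1]
    - [[0,0,40],[0,0,0],1]
    - [[0,0,40],[0,0,0],1]
    - [[0,0,20],[0,0,0],1]

```text
clock: 5.38
eef_pos: [0.4031, -0.2325, 0.2246]
tool_rot: [0.998, 0.056, 0.003, 0.002]
ft_force: [0.2, -0.9, 0.5]
grip_width: 0.0858
grasp_force: 0.0
```

>>> drive_tool:
  increments:
    - [[1,34,2],[0,0,3],1]
    - [[1,34,1],[0,0,3],1]
    - [[1,34,0],[0,0,3],1]
    - [[1,34,0],[0,0,2.8],1]
    - [[0,0,0],[0,0,0],1]
    - [[0,0,0],[0,0,0],1]
    - [[0,0,0],[0,0,0],1]

```text
clock: 5.97
eef_pos: [0.4055, -0.0955, 0.2226]
tool_rot: [0.987, 0.159, 0.0, 0.0]
ft_force: [-0.7, 0.5, 0.2]
grip_width: 0.0852
grasp_force: 0.0
```

```bash
python3 - <<'E'
from lid import *
st();p=camera('wrist');save(p,'w3.png');lidrects(p)
for _ in range(4): camera('top'); print(round(get_obs()['ft_force'][2],2))
E
```

```text
t 5.97 tcp [405.5 -95.5 222.6] close -71.7 down [ 0.001 -0.001 -1.   ] F [-0.73  0.49  0.17] w 0.0852 gf 0.0 j [-13.   5. -12.  73.  -0. 149.]
lid [ 230  154   66   64 4052] [406.1 -96.1] [54.8 54.1] 18.2
lid [ 372  205   72   66 3147] [ 400.1 -229.8] [54.2 53.7] 6.3
-0.18
0.31
0.47
-0.28
```

>>> drive_tool:
  increments:
    - [[0,0,-35],[0,0,0],1]
    - [[0,0,-35],[0,0,0],1]
    - [[0,0,-35],[0,0,0],1]
    - [[0,0,-35],[0,0,0],1]
    - [[0,0,-20],[0,0,0],1]
    - [[0,0,-5],[0,0,0],1]
    - [[0,0,0],[0,0,0],0]
    - [[0,0,0],[0,0,0],0]

```text
clock: 6.88
eef_pos: [0.4059, -0.0959, 0.0581]
tool_rot: [0.987, 0.158, 0.0, 0.0]
ft_force: [0.3, 0.7, 0.5]
grip_width: 0.0641
grasp_force: 0.0
```

>>> drive_tool:
  increments:
    - [[0,0,0],[0,0,0],0]
    - [[0,0,0],[0,0,0],0]
    - [[0,0,0],[0,0,0],0]
    - [[0,0,0],[0,0,0],0]

```text
clock: 7.22
eef_pos: [0.4066, -0.0957, 0.0587]
tool_rot: [0.987, 0.158, 0.002, 0.001]
ft_force: [0.1, -0.1, 6.7]
grip_width: 0.0575
grasp_force: 64.6
```

>>> drive_tool:
  increments:
    - [[0,0,10],[0,0,0],0]
    - [[0,0,30],[0,0,0],0]
    - [[0,0,38],[0,0,0],0]
    - [[0,0,38],[0,0,0],0]
    - [[0,0,24],[0,0,0],0]
    - [[0,0,0],[0,0,0],0]
    - [[0,0,0],[0,0,0],0]
    - [[0,0,0],[0,0,0],0]

```text
clock: 7.88
eef_pos: [0.4043, -0.0951, 0.1965]
tool_rot: [0.987, 0.159, -0.001, -0.0]
ft_force: [-0.4, 0.2, -2.4]
grip_width: 0.0573
grasp_force: 65.1
```

```bash
python3 - <<'E'
from lid import *
st()
for _ in range(6): camera('top'); print(round(get_obs()['ft_force'][2],2))
E
```

```text
t 7.88 tcp [404.3 -95.1 196.5] close -71.8 down [-0.001  0.    -1.   ] F [-0.36  0.21 -2.41] w 0.0573 gf 65.1 j [-13.   5. -15.  69.  -0. 149.]
-2.59
-1.99
-2.2
-1.9
-0.89
-0.72
```

About 1.75 N, so it's light and goes in the middle bay. I move to a point short of it and measure the stand with the wrist camera.

>>> drive_tool:
  increments:
    - [[25,-25,2],[0,0,-3.9],0]
    - [[25,-25,1],[0,0,-3.9],0]
    - [[25,-25,0],[0,0,-3.9],0]
    - [[25,-25,0],[0,0,-3.9],0]
    - [[25,-24,0],[0,0,-3.8],0]
    - [[0,0,0],[0,0,0],0]
    - [[0,0,0],[0,0,0],0]
    - [[0,0,0],[0,0,0],0]

```text
clock: 8.85
eef_pos: [0.5293, -0.219, 0.199]
tool_rot: [1.0, -0.01, -0.001, -0.001]
ft_force: [-1.2, 0.0, -2.2]
grip_width: 0.0573
grasp_force: 67.0
```

```bash
python3 - <<'E'
from lid import *
st();p=camera('wrist')
np.savez('w4.npz',**{k:p[k] for k in('image','K','view')})
cv2.imwrite('pics/w4.png',cv2.cvtColor(cv2.resize(p['image'],(800,600),interpolation=cv2.INTER_CUBIC),cv2.COLOR_RGB2BGR))
E
```

```text
t 8.85 tcp [ 529.3 -219.   199. ] close -91.2 down [-0.003  0.001 -1.   ] F [-1.16  0.02 -2.16] w 0.0573 gf 67.0 j [-22.  23.   9.  76.   0. 159.]
```

View pics/w4.png

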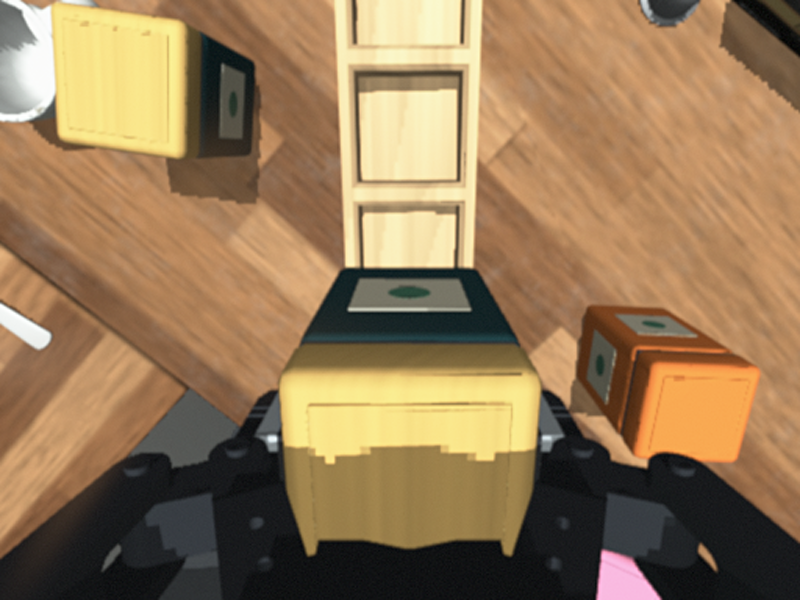

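The wrist view shows the middle bay mouth at roughly (353-467, 65-187), the near bay partly hidden, and the held tin's front lower edge at (345-475, 268). Mug and far tin are at upper left.

```bash
python3 - <<'E'
from h import *
p=dict(np.load('w4.npz'))
g=lambda u:(np.array(u)+.5)*.64-.5
for n,u,z in [('TL',(353,65),.04),('TR',(467,65),.04),('BR',(468,187),.04),('BL',(354,188),.04),('edgeL',(341,125),.04),('edgeR',(479,125),.04),('edgeL0',(347,260),.04),('edgeR0',(474,260),.04),('floorTL',(359,75),.01),('floorTR',(461,75),.01),('fBR',(461,182),.01),('fBL',(360,183),.01),('tinL',(342,268),.14),('tinR',(477,268),.14),('lidL',(284,375),.245),('lidR',(538,375),.245)]:
    print(n,(onz(p,g(u),z)[:2]*1000).round(1))
gr=cv2.cvtColor(p['image'],cv2.COLOR_RGB2GRAY).astype(int)
print(gr[80,210:312]); print(gr[30:130,290]); print(gr[30:130,240])
E
```

```text
TL [ 647.2 -190.5]
TR [ 645.9 -252.8]
BR [ 580.5 -254.3]
BL [ 581.3 -187.5]
edgeL [ 616.3 -182. ]
edgeR [ 614.7 -260. ]
edgeL0 [ 538.4 -181. ]
edgeR0 [ 536.9 -258.5]
floorTL [ 646.  -190.8]
floorTR [ 644.7 -252.5]
fBR [ 581.5 -253.1]
fBL [ 582.2 -188.2]
tinL [ 556.6 -192. ]
tinR [ 555.5 -247.2]
lidL [ 558.3 -193.6]
lidR [ 557.3 -246.4]
[120 116 111 106 101  96 117 184 229 234 235 235 235 225 199 186 175 127
  75  93 180 227 231 232 234 236 237 232 230 228 230 230 231 232 234 235
 236 236 234 233 233 234 233 233 230 226 225 224 228 233 234 235 235 235
 236 237 238 237 236 237 238 239 239 239 238 236 236 236 237 236 237 236
 235 233 233 234 232 232 231 231 232 229 163  83  68 128 183 189 189 218
 232 234 235 237 237 222 186 169 172 176 181 182]
[197 222 238 239 238 239 238 239 239 239 223 188 181 186 157 101  63  64
  89 116 132 134 134 135 133 129 145 203 237 236 236 235 235 234 235 235
 235 234 235 234 234 233 233 233 232 232 232 232 233 232 232 232 231 231
 231 231 231 231 231 230 230 230 230 230 230 230 229 229 229 229 228 228
 228 227 228 228 227 228 227 226 227 227 227 228 204 148 144 188 202 204
 224 236 238 237 236 238 237 233 198 161]
[193 215 230 233 232 232 232 234 235 237 228 198 177 166 144 102  71  65
  83 111 131 132 135 132 133 130 129 139 186 228 234 232 232 232 231 232
 231 232 231 231 231 231 230 231 230 230 230 230 230 230 230 230 230 230
 230 229 229 230 228 228 229 228 228 229 229 228 228 228 227 227 227 227
 227 227 227 227 227 227 227 225 225 226 226 227 215 164 131 163 189 197
 214 227 229 228 228 228 228 225 205 173]
```

>>> drive_tool:
  increments:
    - [[28,-1,0],[0,0,0.2],0]
    - [[28,-1,0],[0,0,0],0]
    - [[28,0,0],[0,0,0],0]
    - [[0.5,0,-25],[0,0,0],0]
    - [[0,0,-35],[0,0,0],0]
    - [[0,0,-30],[0,0,0],0]
    - [[0,0,0],[0,0,0],0]
    - [[0,0,0],[0,0,0],0]

```text
clock: 9.57
eef_pos: [0.6124, -0.2198, 0.1091]
tool_rot: [1.0, -0.008, -0.003, -0.001]
ft_force: [0.5, 1.0, -2.1]
grip_width: 0.0575
grasp_force: 66.8
```

```bash
python3 - <<'E'
from lid import *
st();p=camera('wrist');st()
cv2.imwrite('pics/w5.png',cv2.cvtColor(cv2.resize(p['image'],(800,600),interpolation=cv2.INTER_CUBIC),cv2.COLOR_RGB2BGR))
E
```

```text
t 9.57 tcp [ 612.4 -219.8  109.1] close -90.9 down [-0.005  0.002 -1.   ] F [ 0.45  0.98 -2.07] w 0.0575 gf 66.8 j [-20.  35.  14.  70.   0. 161.]
t 9.62 tcp [ 614.4 -220.7  111.6] close -90.9 down [ 0.  0. -1.] F [ 1.29  0.05 -1.47] w 0.0574 gf 66.8 j [-20.  35.  15.  70.   0. 161.]
```

View pics/w5.png

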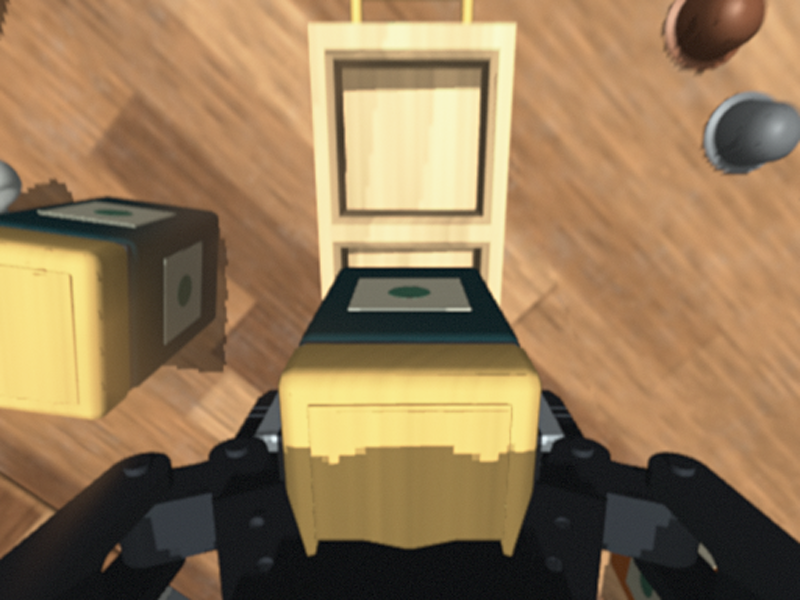

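The tin's edges (345-475) are centred on the mouth (about 331-490), so I lower it in gently while checking force.

>>> drive_tool:
  increments:
    - [[0,0,-8],[0,0,0],0]
    - [[0,0,-5],[0,0,0],0]
    - [[0,0,-5],[0,0,0],0]
    - [[0,0,-5],[0,0,0],0]
    - [[0,0,0],[0,0,0],0]

```text
clock: 10.03
eef_pos: [0.6143, -0.2213, 0.0868]
tool_rot: [1.0, -0.008, -0.0, -0.0]
ft_force: [-0.6, 0.3, -2.4]
grip_width: 0.0571
grasp_force: 67.4
```

```bash
python3 - <<'E'
from lid import *
st()
E
```

```text
t 10.03 tcp [ 614.3 -221.3   86.8] close -91.0 down [-0.  0. -1.] F [-0.6   0.32 -2.44] w 0.0571 gf 67.4 j [-20.  36.  13.  67.  -0. 161.]
```

In the bay with no contact force yet (bottom about 28 mm, below the 40 mm mouth). On down to the floor.

>>> drive_tool:
  increments:
    - [[0,0,-6],[0,0,0],0]
    - [[0,0,-6],[0,0,0],0]
    - [[0,0,-4],[0,0,0],0]
    - [[0,0,-2.5],[0,0,0],0]
    - [[0,0,-1],[0,0,0],0]
    - [[0,0,0],[0,0,0],0]

```text
clock: 10.53
eef_pos: [0.6144, -0.2211, 0.0689]
tool_rot: [1.0, -0.008, -0.0, -0.0]
ft_force: [-3.3, 1.6, 6.5]
grip_width: 0.0575
grasp_force: 67.9
```

Floor reached (reaction +6.5 N, z fits). I release, rise, and turn toward the far tin, gripping it along x to keep clear of the mug.

>>> drive_tool:
  increments:
    - [[0,0,0],[0,0,0],1]
    - [[0,0,0],[0,0,0],1]
    - [[0,0,0],[0,0,0],1]
    - [[0,0,0],[0,0,0],1]
    - [[0,0,25],[0,0,0],1]
    - [[0,0,40],[0,0,0],1]
    - [[0,0,40],[0,0,5],1]
    - [[0,0,40],[0,0,7],1]

```text
clock: 11.2
eef_pos: [0.6141, -0.2212, 0.2137]
tool_rot: [0.995, 0.098, -0.001, -0.0]
ft_force: [1.4, 0.1, 0.4]
grip_width: 0.0853
grasp_force: 0.0
```

>>> drive_tool:
  increments:
    - [[2,16,5],[0,0,7],1]
    - [[2,16,0],[0,0,7],1]
    - [[2,16,0],[0,0,7],1]
    - [[2,16,0],[0,0,7],1]
    - [[2,16,0],[0,0,7],1]
    - [[2,16,0],[0,0,7],1]
    - [[2,16,0],[0,0,7],1]
    - [[2,16,0],[0,0,7],1]

```text
clock: 11.87
eef_pos: [0.6307, -0.0926, 0.2176]
tool_rot: [0.832, 0.555, -0.0, -0.0]
ft_force: [0.2, -0.1, -0.1]
grip_width: 0.0849
grasp_force: 0.0
```

>>> drive_tool:
  increments:
    - [[0,0,0],[0,0,7],1]
    - [[0,0,0],[0,0,6],1]
    - [[0,0,0],[0,0,0],1]
    - [[0,0,0],[0,0,0],1]

```text
clock: 12.2
eef_pos: [0.6307, -0.0933, 0.2176]
tool_rot: [0.767, 0.642, -0.0, -0.0]
ft_force: [-0.5, 0.1, -0.1]
grip_width: 0.0853
grasp_force: 0.0
```

```bash
python3 - <<'E'
from lid import *
st();p=camera('wrist');lidrects(p);st()
cv2.imwrite('pics/w6.png',cv2.cvtColor(p['image'],cv2.COLOR_RGB2BGR))
E
```

```text
t 12.2 tcp [630.7 -93.3 217.6] close -10.1 down [-0.  0. -1.] F [-0.54  0.12 -0.13] w 0.0853 gf 0.0 j [-8. 30. 23. 82. -0. 92.]
lid [ 232  155   67   65 2398] [633.7 -93.3] [54.1 53.9] 81.2
lid [ 236  297   66   53 2812] [ 613.5 -226.4] [54.6 56.4] 88.6
t 12.25 tcp [630.6 -93.4 217.6] close -10.1 down [-0.  0. -1.] F [ 0.68  0.88 -0.45] w 0.0855 gf 0.0 j [-8. 30. 23. 82. -0. 92.]
```

View pics/w6.png

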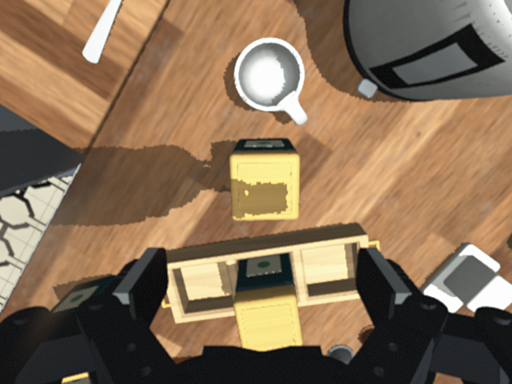

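The first tin sits in the middle bay (267,318). The far tin (266,186) is clear of the mug. Now grip, lift and weigh.

>>> drive_tool:
  increments:
    - [[3,0,-30],[0,0,1.2],1]
    - [[0,0,-35],[0,0,0],1]
    - [[0,0,-35],[0,0,0],1]
    - [[0,0,-35],[0,0,0],1]
    - [[0,0,-19],[0,0,0],1]
    - [[0,0,-5],[0,0,0],1]
    - [[0,0,0],[0,0,0],0]
    - [[0,0,0],[0,0,0],0]

```text
clock: 12.92
eef_pos: [0.6346, -0.0937, 0.06]
tool_rot: [0.759, 0.651, 0.001, 0.001]
ft_force: [0.9, -0.6, -0.2]
grip_width: 0.0641
grasp_force: 0.0
```

>>> drive_tool:
  increments:
    - [[0,0,0],[0,0,0],0]
    - [[0,0,0],[0,0,0],0]
    - [[0,0,0],[0,0,0],0]
    - [[0,0,0],[0,0,0],0]

```text
clock: 13.25
eef_pos: [0.6351, -0.0936, 0.0609]
tool_rot: [0.759, 0.651, 0.001, 0.002]
ft_force: [-0.1, -0.2, 3.3]
grip_width: 0.0574
grasp_force: 64.1
```

>>> drive_tool:
  increments:
    - [[0,0,10],[0,0,0],0]
    - [[0,0,30],[0,0,0],0]
    - [[0,0,38],[0,0,0],0]
    - [[0,0,38],[0,0,0],0]
    - [[0,0,24],[0,0,0],0]
    - [[0,0,0],[0,0,0],0]
    - [[0,0,0],[0,0,0],0]
    - [[0,0,0],[0,0,0],0]

```text
clock: 13.92
eef_pos: [0.6328, -0.0932, 0.1979]
tool_rot: [0.759, 0.651, -0.001, -0.001]
ft_force: [0.1, 0.4, -4.1]
grip_width: 0.0577
grasp_force: 64.4
```

```bash
python3 - <<'E'
from lid import *
st()
for _ in range(6): camera('top'); print(round(get_obs()['ft_force'][2],2))
E
```

```text
t 13.92 tcp [632.8 -93.2 197.9] close -8.8 down [-0.002  0.    -1.   ] F [ 0.11  0.4  -4.15] w 0.0577 gf 64.4 j [-8. 31. 21. 80.  0. 90.]
-1.56
-2.03
-1.8
-1.61
-1.03
-1.45
```

About 1.6 N, so light too, which makes the mid tin the full one. This one goes to the near bay, gripped along y so the fingers clear the neighbour.

>>> drive_tool:
  increments:
    - [[0,0,20],[0,0,0],0]
    - [[-8,-10,5],[0,0,-6.8],0]
    - [[-8,-10,0],[0,0,-6.8],0]
    - [[-8,-10,0],[0,0,-6.8],0]
    - [[-8,-11,0],[0,0,-6.8],0]
    - [[-8,-11,0],[0,0,-6.8],0]
    - [[-8,-11,0],[0,0,-6.8],0]
    - [[-8,-11,0],[0,0,-6.8],0]

```text
clock: 14.88
eef_pos: [0.577, -0.1677, 0.2232]
tool_rot: [0.958, 0.287, -0.0, -0.0]
ft_force: [-0.3, -0.3, -2.5]
grip_width: 0.0572
grasp_force: 64.7
```

>>> drive_tool:
  increments:
    - [[-8,-11,0],[0,0,-6.8],0]
    - [[-8,-11,0],[0,0,-6.8],0]
    - [[-8,-11,0],[0,0,-6.8],0]
    - [[-7,-11,0],[0,0,-6.8],0]
    - [[-6,-8,0],[0,0,-6.8],0]
    - [[0,0,0],[0,0,-0.7],0]
    - [[0,0,0],[0,0,0],0]
    - [[0,0,0],[0,0,0],0]

```text
clock: 15.55
eef_pos: [0.5408, -0.2189, 0.2236]
tool_rot: [1.0, -0.008, -0.0, -0.0]
ft_force: [-0.3, 1.3, -1.0]
grip_width: 0.0577
grasp_force: 64.7
```

```bash
python3 - <<'E'
from lid import *
st();camera('top');st()
E
```

```text
t 15.55 tcp [ 540.8 -218.9  223.6] close -90.9 down [-0.     0.001 -1.   ] F [-0.26  1.32 -0.99] w 0.0577 gf 64.7 j [-22.  24.  13.  79.   0. 159.]
t 15.6 tcp [ 541.  -218.8  223.6] close -90.9 down [-0.  0. -1.] F [ 0.35  0.29 -2.3 ] w 0.0571 gf 64.7 j [-22.  24.  13.  79.   0. 159.]
```

>>> drive_tool:
  increments:
    - [[-0.5,-0.9,-35],[0,0,-0.1],0]
    - [[0,0,-35],[0,0,0],0]
    - [[0,0,-35],[0,0,0],0]
    - [[0,0,-12],[0,0,0],0]
    - [[0,0,0],[0,0,0],0]
    - [[0,0,0],[0,0,0],0]

```text
clock: 16.1
eef_pos: [0.5403, -0.2196, 0.1064]
tool_rot: [1.0, -0.009, -0.001, -0.0]
ft_force: [-0.2, 1.1, -1.3]
grip_width: 0.0576
grasp_force: 64.0
```

```bash
python3 - <<'E'
from lid import *
st();p=camera('wrist');st()
cv2.imwrite('pics/w7.png',cv2.cvtColor(cv2.resize(p['image'],(800,600),interpolation=cv2.INTER_CUBIC),cv2.COLOR_RGB2BGR))
E
```

```text
t 16.1 tcp [ 540.3 -219.6  106.4] close -91.0 down [-0.001  0.    -1.   ] F [-0.17  1.12 -1.28] w 0.0576 gf 64.0 j [-22.  28.   1.  64.  -0. 159.]
t 16.15 tcp [ 541.1 -220.1  107.7] close -91.1 down [ 0.001 -0.001 -1.   ] F [ 0.71 -0.43 -0.73] w 0.0573 gf 64.0 j [-22.  28.   1.  64.  -0. 159.]
```

View pics/w7.png

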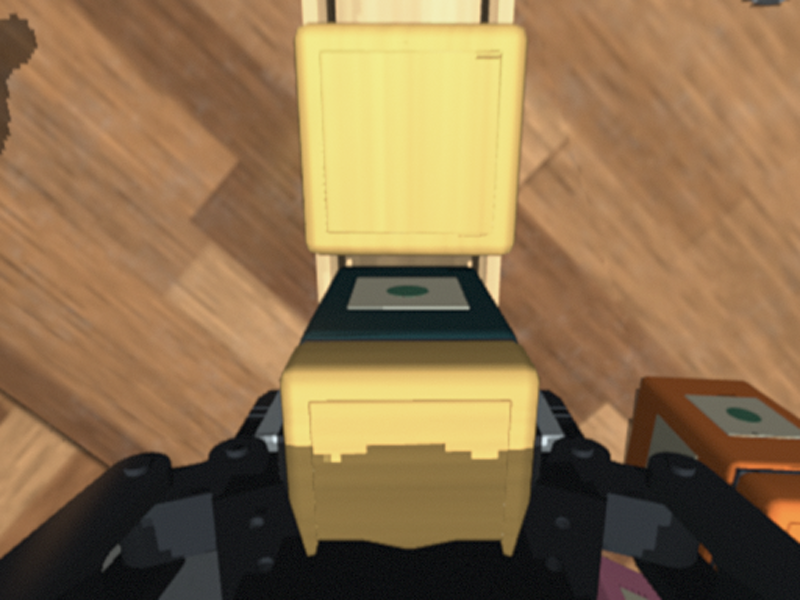

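The tin is centred on the stand (409 against edges 318-500). Lowering.

>>> drive_tool:
  increments:
    - [[0,0,-5],[0,0,0],0]
    - [[0,0,-5],[0,0,0],0]
    - [[0,0,-5],[0,0,0],0]
    - [[0,0,-5],[0,0,0],0]
    - [[0,0,0],[0,0,0],0]

```text
clock: 16.57
eef_pos: [0.5394, -0.22, 0.0856]
tool_rot: [1.0, -0.01, -0.001, -0.0]
ft_force: [-0.5, 0.1, -2.8]
grip_width: 0.0575
grasp_force: 64.2
```

>>> drive_tool:
  increments:
    - [[0,0,-6],[0,0,0],0]
    - [[0,0,-4],[0,0,0],0]
    - [[0,0,-3],[0,0,0],0]
    - [[0,0,-2],[0,0,0],0]
    - [[0,0,-1],[0,0,0],0]
    - [[0,0,0],[0,0,0],0]

```text
clock: 17.07
eef_pos: [0.54, -0.2202, 0.0708]
tool_rot: [1.0, -0.01, -0.0, -0.0]
ft_force: [-0.7, -0.6, -1.9]
grip_width: 0.0577
grasp_force: 64.1
```

>>> drive_tool:
  increments:
    - [[0,0,-1.2],[0,0,0],0]
    - [[0,0,-0.8],[0,0,0],0]
    - [[0,0,0],[0,0,0],0]
    - [[0,0,0],[0,0,0],0]

```text
clock: 17.4
eef_pos: [0.5404, -0.2203, 0.0706]
tool_rot: [1.0, -0.01, 0.001, 0.0]
ft_force: [-3.4, 2.8, 7.5]
grip_width: 0.0574
grasp_force: 65.0
```

Floor contact. I release, rise, and return to the full tin.

>>> drive_tool:
  increments:
    - [[0,0,0],[0,0,0],1]
    - [[0,0,0],[0,0,0],1]
    - [[0,0,0],[0,0,0],1]
    - [[0,0,0],[0,0,0],1]
    - [[0,0,25],[0,0,0],1]
    - [[0,0,40],[0,0,0],1]
    - [[0,0,40],[0,0,0],1]
    - [[0,0,40],[0,0,0],1]

```text
clock: 18.07
eef_pos: [0.5396, -0.2201, 0.2148]
tool_rot: [1.0, -0.01, -0.001, -0.0]
ft_force: [0.4, -0.5, -1.0]
grip_width: 0.0856
grasp_force: 0.0
```

>>> drive_tool:
  increments:
    - [[-35,-3,5],[0,0,1.9],1]
    - [[-35,-3,0],[0,0,1.9],1]
    - [[-35,-3,0],[0,0,1.9],1]
    - [[-34,-2,0],[0,0,1.8],1]
    - [[0,0,0],[0,0,0],1]
    - [[0,0,0],[0,0,0],1]
    - [[0,0,0],[0,0,0],1]

```text
clock: 18.65
eef_pos: [0.4018, -0.2316, 0.2192]
tool_rot: [0.998, 0.055, 0.001, 0.0]
ft_force: [0.2, -1.1, -0.3]
grip_width: 0.0853
grasp_force: 0.0
```

```bash
python3 - <<'E'
from lid import *
st();p=camera('wrist');lidrects(p)
t=camera('top');lidrects(t,(.105,.115))
E
```

```text
t 18.65 tcp [ 401.8 -231.6  219.2] close -83.7 down [ 0.002 -0.001 -1.   ] F [ 0.25 -1.09 -0.25] w 0.0853 gf 0.0 j [-30.  10.  -6.  74.   0. 144.]
lid [221   0  85  44 679] [ 528.5 -218.4] [57.5 28.8] 89.0
lid [ 227  157   68   64 4177] [ 400.7 -231.1] [54.3 55. ] 6.3
lid [283 150  23  22 446] [ 618.  -220.9] [56.  56.3] 89.0
lid [283 150  23  22 446] [ 614.9 -219.9] [55.5 55.8] 89.0
lid [284 178  23  22 462] [ 543.7 -218.6] [56.  54.8] 86.6
lid [284 178  23  22 462] [ 541.4 -217.7] [55.5 54.3] 86.6
```

Both placed tins are seated at matching heights. Now I grip the full tin and lift it high.

>>> drive_tool:
  increments:
    - [[-0.5,0,-35],[0,0,0],1]
    - [[0,0,-35],[0,0,0],1]
    - [[0,0,-35],[0,0,0],1]
    - [[0,0,-35],[0,0,0],1]
    - [[0,0,-16],[0,0,0],1]
    - [[0,0,-4],[0,0,0],1]
    - [[0,0,0],[0,0,0],0]
    - [[0,0,0],[0,0,0],0]

```text
clock: 19.42
eef_pos: [0.4021, -0.2316, 0.0594]
tool_rot: [0.998, 0.056, 0.001, 0.0]
ft_force: [0.0, -0.7, 0.6]
grip_width: 0.0638
grasp_force: 0.0
```

>>> drive_tool:
  increments:
    - [[0,0,0],[0,0,0],0]
    - [[0,0,0],[0,0,0],0]
    - [[0,0,0],[0,0,0],0]
    - [[0,0,0],[0,0,0],0]

```text
clock: 19.75
eef_pos: [0.4021, -0.2318, 0.0602]
tool_rot: [0.998, 0.055, 0.002, 0.001]
ft_force: [1.1, 0.9, 2.3]
grip_width: 0.0576
grasp_force: 66.9
```

>>> drive_tool:
  increments:
    - [[0,0,8],[0,0,0],0]
    - [[0,0,25],[0,0,0],0]
    - [[0,0,37],[0,0,0],0]
    - [[0,0,37],[0,0,0],0]
    - [[0,0,37],[0,0,0],0]
    - [[0,0,37],[0,0,0],0]
    - [[0,0,37],[0,0,0],0]
    - [[0,0,25],[0,0,0],0]

```text
clock: 20.42
eef_pos: [0.4002, -0.2314, 0.3056]
tool_rot: [0.998, 0.055, 0.001, 0.001]
ft_force: [0.9, -1.1, -4.8]
grip_width: 0.0572
grasp_force: 66.9
```

>>> drive_tool:
  increments:
    - [[0,0,10],[0,0,0],0]
    - [[0,0,0],[0,0,0],0]
    - [[0,0,0],[0,0,0],0]
    - [[0,0,0],[0,0,0],0]
    - [[0,0,0],[0,0,0],0]
    - [[0,0,0],[0,0,0],0]
    - [[0,0,0],[0,0,0],0]
    - [[0,0,0],[0,0,0],0]

```text
clock: 21.08
eef_pos: [0.4004, -0.2311, 0.3111]
tool_rot: [0.998, 0.055, -0.001, -0.0]
ft_force: [-0.4, 0.8, -3.3]
grip_width: 0.0578
grasp_force: 66.7
```

>>> drive_tool:
  increments:
    - [[0,0,0],[0,0,0],0]
    - [[0,0,0],[0,0,0],0]
    - [[0,0,0],[0,0,0],0]
    - [[0,0,0],[0,0,0],0]
    - [[0,0,0],[0,0,0],0]
    - [[0,0,0],[0,0,0],0]
    - [[0,0,0],[0,0,0],0]
    - [[0,0,0],[0,0,0],0]

```text
clock: 21.75
eef_pos: [0.4006, -0.2313, 0.3118]
tool_rot: [0.998, 0.055, 0.0, 0.0]
ft_force: [0.4, 0.1, -3.9]
grip_width: 0.0569
grasp_force: 66.7
```

```bash
python3 - <<'E'
from lid import *
st();p=camera('top');s=camera('scene')
z=[]
for _ in range(5): camera('top'); z.append(round(get_obs()['ft_force'][2],2))
print(z,np.abs(get_obs()['joint_vel']).max())
cv2.imwrite('pics/end.png',cv2.cvtColor(np.hstack([cv2.resize(a['image'][60:300,100:400],(400,320)) for a in(p,s)]),cv2.COLOR_RGB2BGR))
E
```

```text
t 21.75 tcp [ 400.6 -231.3  311.8] close -83.7 down [ 0. -0. -1.] F [ 0.38  0.14 -3.95] w 0.0569 gf 66.7 j [-30.   8.   5.  87.  -0. 144.]
[np.float64(-4.22), np.float64(-4.54), np.float64(-4.7), np.float64(-4.78), np.float64(-4.82)] 0.0009761761512375858
```

View pics/end.png

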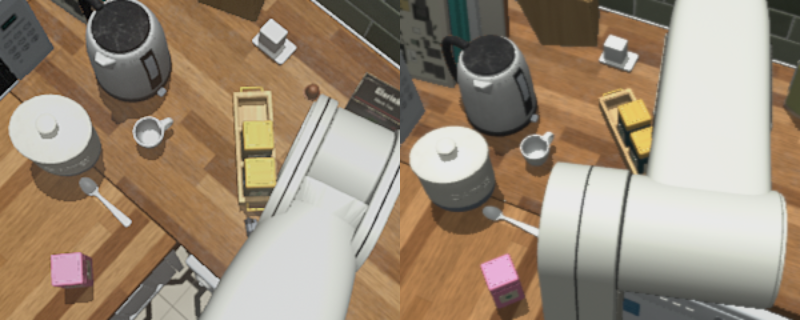

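Two tins sit in the stand at (257,138) and (260,178). The mug (150,132) and spoon (105,200) haven't moved. The full tin (about 4.5 N) is held still with its underside about 25 cm up. Handing in.

```bash
python3 -c "
from workcell import job_done;print(job_done())"
```

```text
the job is handed in; nothing more can be done
None
```

I handed the job in with the two lighter tins (about 1.6–1.8 N) at the bottom of the middle and near bays, and the heaviest (about 4.5 N) held upright and still, its underside about 25 cm above the worktop.

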